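Load the service tote and raise its carry handle

ROBOT

A 7-joint arm with a two-finger parallel gripper is mounted at the origin on the work surface. World frame = base frame: x ahead of the robot, y to its left, z up, the work surface at z = 0. Lengths are in m, angles in rad, forces in N, time in s.
With the tool pointing down it reaches from about 0.35 to 0.9 m from the base axis. Payload 19.9 kg.
Tool frame: the origin (TCP) lies midway between the tips of the shut fingers; the grasp point (between the pads) lies 19 mm behind it; x points along the fingers, y is the direction in which the jaws open and shut, and the axes are right-handed (so a half turn about x gives the same grasp; the last joint's range is limited). The gripper opens to 94 mm and grips with 3 to 60 N. Pads are 16 mm wide; open, the fingers measure 119 mm over their backs; the gripper's body (75 mm by 177 mm) begins 78 mm behind the grasp point.
Start: joints at [1.218, 0.417, -0.01, 1.614, 0.005, 1.111, -0.053], TCP at [0.192, -0.595, 0.205] pointing down, gripper open.
Joint ranges: [-2.81, 2.81], [-0.39, 2.02], [-1.27, 1.25], [0.06, 2.57], [-1.19, 4.33], [0.19, 2], [-2.82, 2.82]. Speed limits (rad/s): [1.89, 1.89, 2.39, 2.39, 3.01, 3.01, 3.01].

INTERFACE

Orientations are given as a unit quaternion [w, x, y, z].
In Python, from bench import robot gives the robot as it stands. The module is installed in compiled form; this text tells all that it offers.
- The arm moves only by the shell command python3 -m crank 'ROWS' [OPENING]. ROWS is JSON, a list of rows, each a list of 6 numbers: the shift along the tool's x, y, z as a fraction of full scale, then the turn, a rotation vector about the tool's x, y, z as a fraction of full scale. A call has 1 to 20 rows; each row is the pose to reach, as a shift and turn from the pose commanded when the call began, along the tool's axes at that moment, turning the shorter way round; what a row does not reach only later rows make up. Full scale, the value 1, is 1 m for a shift and 180 degrees for a turn. A row lasts 1/8 s, in which the tool goes at most 62.5 mm and 10.7 degrees, less where a joint would pass 70% of its speed; a pose out of reach is approached as far as the arm can. A call with a number of a shift or a turn outside -1 to 1 is refused whole. A call with a gripper value outside its range is refused whole. OPENING is the opening, from -1 (shut) to 1 (fully open), so that 0 is half open, set as the call begins (- or left out, the last holds). The fingers move at their own pace and stop on an object; the grip force is fixed at half the most. Time passes only in rows, so rows that repeat a pose let the fingers close. It gives the time, the measured TCP pose, the force and the opening at its end, in the units of the state.
- robot.state(): the state, without advancing time (a new reading comes with each control period).
- robot.get_image(name): name is "scene" or "top" or "wrist"; returns the picture (384x512x3 uint8, red, green, blue); there is no depth.
- robot.calibration(name): a dict with "fov_y" (degrees; the focal length in pixels is half the picture's height over the tangent of half this angle, whatever the lens; pixels are square), "cx", "cy" (the principal point, pixels), "cam_to_world" (4x4, takes a point from camera to world coordinates). Camera axes: x right, y down, z forward; pixel columns grow to the right and rows downward; lengths in m; the calibration is good to about 2 mm. A picture is of the moment at which its call begins: read the wrist's pose just before it. calibration takes no time and is no camera call; for the wrist camera it gives the pose at the moment of the call.
- robot.hand_in(): hands the job in, once; it reports no verdict.
The state is a dict: "clock": time; "qpos": joint angles; "joint_vel": joint speeds; "joint_efforts": joint torques, N m; "tcp_pos": TCP position; "tool_rot": TCP orientation; "wrist_force": force on the tool from outside, world axes, zero at the start; "moment": the same for the moment, N m; "finger_gap": finger opening in m.
Only numpy, scipy, OpenCV 4.12 (cv2) and the standard library are available. Lean on these libraries where they do the work, as an engineer would, in place of code of your own. Each camera call takes 0.05 s, during which the arm holds its last target. There are 200 camera calls.

TASK

Take the orange-capped spray can out of the sloping rack and set it down gently, upright, in the one empty cell of the metal tote (the cell with the orange pad on its floor). Then swing the tote's folded red carry handle up until it clicks fully home in its upright detent, and let go. Leave the blue can in the rack and the three cans already in the tote standing where they are.

Things in the scene. Friction and masses are not known exactly. Their poses are not given: they have to be found in the camera images.
- can_orange: The can to move: orange cap and band, bare metal body. aerosol can, 50 mm diameter, 130 mm tall with its cap (cap 45 mm diameter from 104 mm up). Origin at the centre of its underside, z axis along the can towards the cap. It starts leaning about 29 degrees from vertical in one of the two bays of the rack, cap end up; about 0.28 kg.
- can_blue: Bystander in the rack's other bay, 100 mm beside the orange can, leaning likewise: blue cap and band; aerosol can, 50 mm diameter, 130 mm tall with its cap (cap 45 mm diameter from 104 mm up). Origin at the centre of its underside, z axis along the can towards the cap.
- can_white: Bystander in a tote cell: white cap; aerosol can, 50 mm diameter, 130 mm tall with its cap (cap 45 mm diameter from 104 mm up). Origin at the centre of its underside, z axis along the can towards the cap.
- can_green: Bystander in a tote cell: green cap; aerosol can, 50 mm diameter, 130 mm tall with its cap (cap 45 mm diameter from 104 mm up). Origin at the centre of its underside, z axis along the can towards the cap.
- can_black: Bystander in a tote cell: black cap; aerosol can, 50 mm diameter, 130 mm tall with its cap (cap 45 mm diameter from 104 mm up). Origin at the centre of its underside, z axis along the can towards the cap.
- rack: Fixed blue sheet-metal rack, base plate 150 x 210 mm, origin under its centre, z up. Two open bays side by side at y = -50 and +50 mm; the cans lean 0.5 rad towards the rack's -x, resting on a board on their -x side that supports their lower 72 mm, between low side rails 18 mm high that reach 55 mm up the can; a can's underside centre is at x = 35, z = 45 mm. The upper half of a can stands free.
- tote: Fixed galvanised metal tote, 172 x 172 mm, walls 85 mm high and 4 mm thick, floor 4 mm thick, origin under its centre, z up. 2 x 2 cells, each 80 mm square inside, centred at x, y = +-42 mm. The handle hinges about the tote's x axis on ears at the middle of its -x and +x walls (ears up to 136 mm high) and lies folded out over the +y side.
- pad: Fixed orange pad, 74 x 74 x 3 mm, on the floor of the one empty cell, origin at the centre of its underside (4 mm above the tote's underside); a can standing on it has its underside 7 mm above the tote's underside.
- handle (a joint): Angle of the carry handle in rad: 0 = folded level out to the tote's +y side, growing as it swings up; 1.57 = upright, its end stop. A stiff hinge: it stays where it is left. From about 1.2 rad it meets a spring detent (some 4 N at the bar), which it must be pushed past at 1.40; then it snaps home against the stop.
- handle_grip (a point): Middle of the handle's cross bar, on the bar's axis: black rubber sleeve 18 mm diameter, 110 mm long, along the tote's x axis. It lies 128 mm from the hinge axis. The red bar and side arms are 12 mm round; the arms stand at x = +-108 mm.
- handle_hinge (a point): On the handle's hinge axis, in the middle of the tote, 75 mm above the tote's underside; axis along the tote's x.
Mind the look-alikes: they are no part of the job. What is shaped like the can_black but yellow is not meant.

How it is judged:
By the outcome, as a careful person would: the job done as asked, in the order asked, and still so for the second after the job is handed in, with the robot touching nothing.
It also fails if it takes over 45 s, if anything falls off the work surface, if the arm or the gripper's body presses on something with over 40 N, if the wrist force passes 120 N, or if a joint passes its speed limit or range.

## Working session

There is one attempt and no reset: what is moved stays moved. The work goes in short steps, Python scripts to look and compute and a shell command to move; the robot and the scene stay as the last step left them, time stands still between calls to the robot, and variables do not carry over. Pictures are saved under pics/ and viewed, about 8 in all and at most 12, crops included, and the job is handed in when it is done.

```bash
mkdir -p pics; cat > h.py <<'E'
import numpy as np, cv2, json
from bench import robot
def snap(n,f):
    c=robot.calibration(n); im=robot.get_image(n); cv2.imwrite('pics/'+f,cv2.cvtColor(im,cv2.COLOR_RGB2BGR)); 
    c={k:(np.array(v).tolist()) for k,v in c.items()}; json.dump(c,open('pics/'+f+'.json','w')); return im,c
def ray(c,u,v):
    f=192/np.tan(np.radians(c['fov_y'])/2); M=np.array(c['cam_to_world'])
    d=M[:3,:3]@np.array([(u-c['cx'])/f,(v-c['cy'])/f,1]); return M[:3,3],d/np.linalg.norm(d)
def onz(c,u,v,z):
    o,d=ray(c,u,v); return o+d*(z-o[2])/d[2]
def proj(c,p):
    f=192/np.tan(np.radians(c['fov_y'])/2); M=np.array(c['cam_to_world']); q=M[:3,:3].T@(np.array(p)-M[:3,3]); return q[:2]/q[2]*f+[c['cx'],c['cy']]
E
python3 - <<'E'
from h import *
a,c=snap('scene','s0.png'); b,d=snap('top','t0.png')
cv2.imwrite('pics/both.png',cv2.cvtColor(np.vstack([a,b])[:, :],cv2.COLOR_RGB2BGR)) if 0 else None
s=robot.state(); print({k:np.round(v,3).tolist() for k,v in s.items()}); 
for x in (c,d): print(x['fov_y'],x['cx'],x['cy'],np.round(x['cam_to_world'],3).tolist())
E
```

```text
{'clock': 0.1, 'qpos': [1.217, 0.418, -0.01, 1.614, 0.005, 1.111, -0.053], 'joint_vel': [0.001, -0.001, -0.001, -0.002, 0.0, 0.001, -0.0], 'joint_efforts': [0.001, -85.259, 0.64, -42.67, -0.049, 0.016, -0.0], 'tcp_pos': [0.192, -0.595, 0.205], 'tool_rot': [-0.109, -0.698, -0.11, 0.699], 'wrist_force': [0.002, 0.328, -0.12], 'moment': [-0.029, 0.022, 0.002], 'finger_gap': 0.094}
44.80442897204964 254.89230876940533 196.64556835883957 [[0.417, 0.67, -0.615, 1.242], [0.909, -0.295, 0.295, -0.325], [0.016, -0.681, -0.732, 0.931], [0.0, 0.0, 0.0, 1.0]]
49.327779743473705 255.73966530488866 188.45465027352552 [[-0.002, -0.997, 0.078, 0.414], [-1.0, 0.001, -0.007, 0.018], [0.007, -0.078, -0.997, 1.293], [0.0, 0.0, 0.0, 1.0]]
```

View pics/s0.png

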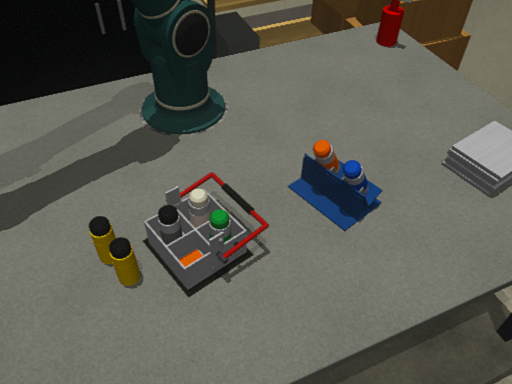

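View pics/t0.png

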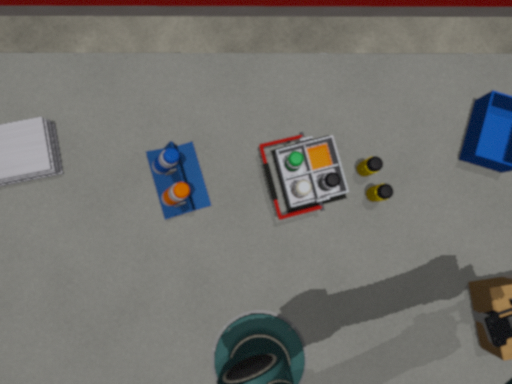

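Candidates: orange-capped can at top (180,191)/scene (322,150), in the rack; the other orange thing is the pad at top (319,155), and the two yellow cans at (370,166) and (379,192) are look-alikes that I leave alone. The orange can is in the rack bay nearer the robot. Next I'll enlarge the rack and tote.

```bash
python3 - <<'E'
from h import *
t=cv2.imread('pics/t0.png'); s=cv2.imread('pics/s0.png')
def cr(i,x,y,w,h,k): return cv2.resize(i[y:y+h,x:x+w],None,fx=k,fy=k,interpolation=cv2.INTER_CUBIC)
A=np.hstack([cr(t,140,130,80,100,4),cr(t,250,125,110,100,4)])
cv2.imwrite('pics/z0.png',A)
for f in 'ts':
    im=t if f=='t' else s; c=json.load(open(f'pics/{f}0.png.json')); h=cv2.cvtColor(im,cv2.COLOR_BGR2HSV)
    for n,lo,hi in [('orange',(7,180,120),(18,255,255)),('blue',(105,150,130),(125,255,255)),('darkblue',(100,120,30),(125,255,255)),('red',(0,150,80),(4,255,255)),('green',(45,120,60),(75,255,255))]:
        m=cv2.inRange(h,lo,hi); k,l,st,ce=cv2.connectedComponentsWithStats(m)
        for i in range(1,k):
            if 25<st[i,4]<6000:
                r=cv2.minAreaRect(np.argwhere(l==i)[:,::-1].astype(np.float32))
                print(f,n,st[i].tolist(),ce[i].round(1), np.round(cv2.boxPoints(r),1).tolist())
E
```

```text
t orange [308, 145, 23, 23, 153] [320.6 153.3] [[307.70001220703125, 148.8000030517578], [325.6000061035156, 143.89999389648438], [330.8999938964844, 163.5], [313.0, 168.39999389648438]]
t orange [174, 183, 15, 15, 182] [181.2 189.7] [[174.0, 183.0], [188.0, 183.0], [188.0, 197.0], [174.0, 197.0]]
t orange [164, 191, 10, 13, 61] [167.4 198.1] [[161.39999389648438, 193.5], [166.8000030517578, 190.60000610351562], [173.1999969482422, 202.39999389648438], [167.89999389648438, 205.3000030517578]]
t blue [476, 91, 36, 74, 1423] [494.6 133.5] [[474.79998779296875, 155.1999969482422], [492.20001220703125, 90.5], [528.2000122070312, 100.19999694824219], [510.79998779296875, 164.89999389648438]]
t blue [179, 143, 31, 66, 756] [195.1 176.5] [[178.8000030517578, 145.89999389648438], [191.89999389648438, 142.1999969482422], [209.8000030517578, 204.60000610351562], [196.6999969482422, 208.39999389648438]]
t blue [164, 149, 14, 13, 148] [170.6 154.7] [[164.0, 149.0], [177.0, 149.0], [177.0, 161.0], [164.0, 161.0]]
t darkblue [460, 91, 52, 81, 3206] [489.9 132.8] [[458.6000061035156, 159.3999938964
[... 1643 characters left out ...]
24.3] [[378.5, 45.099998474121094], [384.0, -1.5], [404.20001220703125, 0.800000011920929], [398.70001220703125, 47.5]]
s red [180, 173, 45, 24, 213] [201.9 182.7] [[176.39999389648438, 181.6999969482422], [220.5, 169.89999389648438], [224.39999389648438, 184.39999389648438], [180.3000030517578, 196.1999969482422]]
s red [222, 210, 46, 48, 341] [247.9 234.8] [[221.5, 255.6999969482422], [251.3000030517578, 208.89999389648438], [270.20001220703125, 221.0], [240.39999389648438, 267.70001220703125]]
s green [210, 209, 19, 20, 263] [218.9 217.7] [[206.8000030517578, 215.6999969482422], [220.8000030517578, 205.10000610351562], [231.60000610351562, 219.5], [217.60000610351562, 230.10000610351562]]
```

View pics/z0.png

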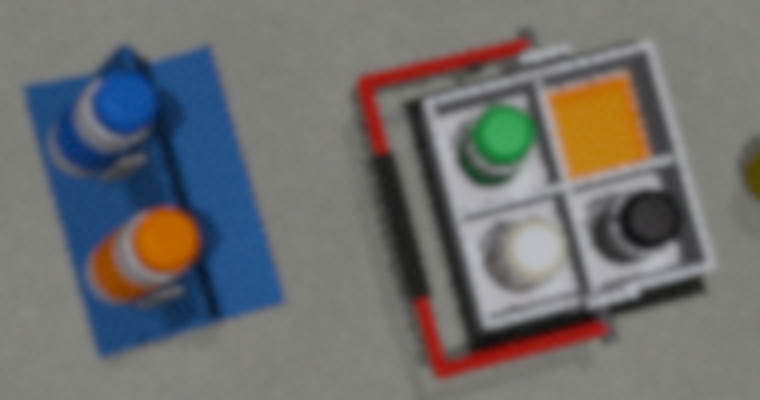

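```bash
python3 - <<'E'
from h import *
t=json.load(open('pics/t0.png.json'));s=json.load(open('pics/s0.png.json'))
R=[(25,88),(210,47),(283,300),(103,355)]; Z=.003
P=np.array([onz(t,140+x/4,130+y/4,Z)for x,y in R]); print('rack',P.round(3).tolist(),P.mean(0).round(4))
ax=lambda a:np.degrees(np.arctan2(a[1],a[0])).round(2)
# rack +x = world +y side (image left)
print('rackx ang',ax(P[0]-P[1]),ax(P[3]-P[2]),'racky',ax(P[2]-P[1]),ax(P[3]-P[0]), [np.linalg.norm(P[i]-P[i-1]).round(3) for i in range(4)])
Q=[(428,97),(652,42),(715,268),(485,332)]
Q=np.array([onz(t,250+(x-320)/4,125+y/4,.085)for x,y in Q]);print('tote',Q.round(3).tolist(),Q.mean(0).round(4),[np.linalg.norm(Q[i]-Q[i-1]).round(3) for i in range(4)])
print('tote y ang',ax(Q[0]-Q[1]),ax(Q[3]-Q[2]),'x',ax(Q[0]-Q[3]),ax(Q[1]-Q[2]))
print('pad',onz(t,250+(602-320)/4,125+125/4,.007))
G=np.array([onz(t,250+(x-320)/4,125+y/4,.075)for x,y in [(366,82),(440,370)]]);print('bar',G.round(3).tolist(),G.mean(0))
def tri(a,b):
    o,d=ray(t,*a);p,e=ray(s,*b);k=np.linalg.lstsq(np.c_[d,-e],p-o,rcond=None)[0];A=o+k[0]*d;B=p+k[1]*e;return ((A+B)/2).round(4),np.linalg.norm(A-B).round(4)
print('orange cap',tri((181.2,189.7),(321.6,147)),'blue',tri((170.6,154.7),(351.9,166.2)))
E
```

```text
rack [[0.629, 0.349, 0.003], [0.661, 0.206, 0.003], [0.464, 0.148, 0.003], [0.422, 0.286, 0.003]] [0.5441 0.2471 0.003 ]
rackx ang 102.67 106.97 racky -163.56 -162.9 [np.float64(0.217), np.float64(0.147), np.float64(0.206), np.float64(0.144)]
tote [[0.623, -0.053, 0.085], [0.664, -0.217, 0.085], [0.498, -0.26, 0.085], [0.452, -0.093, 0.085]] [ 0.5593 -0.156   0.085 ] [np.float64(0.176), np.float64(0.169), np.float64(0.172), np.float64(0.174)]
tote y ang 103.89 105.43 x 13.2 14.55
pad [ 0.61488633 -0.19261179  0.007     ]
bar [[0.636, -0.008, 0.075], [0.425, -0.061, 0.075]] [ 0.53043715 -0.03450087  0.075     ]
orange cap (array([0.5004, 0.2142, 0.1539]), np.float64(0.002)) blue (array([0.5959, 0.2432, 0.1587]), np.float64(0.0011))
```

```bash
cat >> h.py <<'E'
from scipy.spatial.transform import Rotation as Ro
def Rm(x,y):
    x=np.array(x)/np.linalg.norm(x); y=np.array(y)-np.dot(x,y)*x; y/=np.linalg.norm(y); return np.c_[x,y,np.cross(x,y)]
def rows(*poses):
    st=robot.state(); q=st['tool_rot']; R0=Ro.from_quat(np.r_[q[1:],q[0]]); p0=np.array(st['tcp_pos'])
    for p,R in poses:
        R=Ro.from_matrix(R); alt=R*Ro.from_euler('x',180,degrees=True)
        for X in (R,alt):
            d=R0.inv()*X; s=R0.inv().apply(np.array(p)-p0)
            print(np.round(np.r_[s,d.as_rotvec()/np.pi],4).tolist(),'mm',np.linalg.norm(s).round(3),'deg',np.degrees(d.magnitude()).round(1))
th=np.radians(106.4); rx=np.array([np.cos(th),np.sin(th),0]); ry=np.array([-np.sin(th),np.cos(th),0])
a=-np.sin(.5)*rx+np.cos(.5)*np.array([0,0,1]); o=np.array([.485,.268,.046])
Rc=Rm(-a,ry)
E
python3 - <<'E'
from h import *
st=robot.state();q=st['tool_rot'];R0=Ro.from_quat(np.r_[q[1:],q[0]]).as_matrix();print(R0.round(2).tolist())
dn=np.array([0,0,-1])
rows(([.42,-.25,.33],R0),(o+.166*a,Rc),(o+.076*a,Rc)); print((o+.166*a).round(3))
E
```

```text
[[-0.0, 0.31, -0.95], [0.0, -0.95, -0.31], [-1.0, -0.0, 0.0]]
[-0.1248, -0.258, -0.3231, 0.0, 0.0, -0.0] mm 0.432 deg 0.0
[-0.1248, -0.258, -0.3231, 1.0, -0.0, 0.0] mm 0.432 deg 180.0
[0.0139, -0.6514, -0.5418, 0.4966, -0.1233, -0.1266] mm 0.847 deg 94.9
[0.0139, -0.6514, -0.5418, -0.4807, 0.1257, -0.1225] mm 0.847 deg 92.1
[0.0929, -0.6944, -0.5429, 0.4966, -0.1233, -0.1266] mm 0.886 deg 94.9
[0.0929, -0.6944, -0.5429, -0.4807, 0.1257, -0.1225] mm 0.886 deg 92.1
[0.507 0.192 0.192]
```

```bash
python3 -m crank '[[-0.125,-0.258,-0.323,-0.22,0.04,-0.04],[-0.125,-0.258,-0.323,-0.22,0.04,-0.04],[-0.125,-0.258,-0.323,-0.22,0.04,-0.04],[-0.125,-0.258,-0.323,-0.22,0.04,-0.04],[-0.125,-0.258,-0.323,-0.22,0.04,-0.04],[-0.125,-0.258,-0.323,-0.22,0.04,-0.04],[-0.065,-0.608,-0.541,-0.481,0.126,-0.122],[-0.065,-0.608,-0.541,-0.481,0.126,-0.122],[-0.065,-0.608,-0.541,-0.481,0.126,-0.122],[-0.065,-0.608,-0.541,-0.481,0.126,-0.122],[-0.065,-0.608,-0.541,-0.481,0.126,-0.122],[-0.065,-0.608,-0.541,-0.481,0.126,-0.122],[-0.065,-0.608,-0.541,-0.481,0.126,-0.122],[-0.065,-0.608,-0.541,-0.481,0.126,-0.122]]' 1
python3 - <<'E'
from h import *
im,c=snap('wrist','w1.png'); s=robot.state(); print(np.round(s['qpos'],2))
print('exp cap top',proj(c,o+.13*a),'blue cap top',proj(c,o+.13*a-.1*ry))
rows((o+.166*a,Rc))
E
```

```text
clock: 1.85
tcp_pos: [0.5197, 0.1533, 0.2702]
tool_rot: [0.41, 0.514, 0.689, -0.304]
wrist_force: [0.5, -1.1, -1.0]
finger_gap: 0.0944
[ 0.5   0.36 -0.7   1.72 -0.29  1.21  0.23]
exp cap top [253.37223463 192.56674212] blue cap top [339.50439552 192.86359613]
[0.0872, -0.0014, 0.0042, -0.9982, -0.0006, -0.0004] mm 0.087 deg 179.7
[0.0872, -0.0014, 0.0042, 0.0018, -0.0002, 0.0004] mm 0.087 deg 0.3
```

View pics/w1.png

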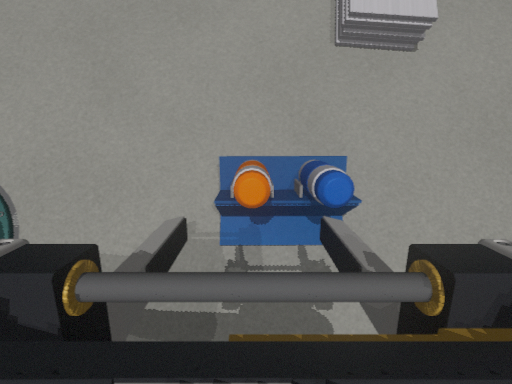

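Orange cap seen at (252,190), predicted (253,193); blue at (333,188). Quick scale check before approaching.

```bash
python3 - <<'E'
from h import *
im=cv2.imread('pics/w1.png');c=json.load(open('pics/w1.png.json'));h=cv2.cvtColor(im,cv2.COLOR_BGR2HSV)
for n,lo,hi in [('o',(5,150,100),(20,255,255)),('b',(105,180,160),(125,255,255))]:
    m=cv2.inRange(h,lo,hi);k,l,st,ce=cv2.connectedComponentsWithStats(m)
    for i in range(1,k):
        if st[i,4]>150 and st[i,1]<240: print(n,st[i],ce[i].round(1))
q=o+.13*a
print(proj(c,q+.0225*ry)-proj(c,q-.0225*ry), c['fov_y'],np.array(c['cam_to_world']).round(3).tolist())
t=json.load(open('pics/t0.png.json'))
# triangulate orange & blue cap tops: top view vs wrist
for A,B in [((181.2,189.7),(252,190)),((170.6,154.7),(333,188))]:
    O,d=ray(t,*A);p,e=ray(c,*B);k=np.linalg.lstsq(np.c_[d,-e],p-O,rcond=None)[0];print((O+k[0]*d).round(4),(p+k[1]*e).round(4))
E
```

```text
o [ 234  170   36   38 1070] [251.5 189.1]
b [324 173  27  31 626] [337.2 188.3]
[-38.74214286  -0.13352458] 71.0629075939487 [[0.958, 0.276, -0.075, 0.527], [0.286, -0.925, 0.251, 0.127], [-0.0, -0.263, -0.965, 0.461], [0.0, 0.0, 0.0, 1.0]]
[0.5    0.2134 0.1531] [0.4995 0.2127 0.153 ]
[0.5984 0.2461 0.1414] [0.5941 0.2473 0.141 ]
```

Agreement within 2 mm; approach along the can axis and grip.

```bash
python3 -m crank '[[0.06,-0.002,0.004,0,0,0],[0.1,-0.002,0.004,0,0,0],[0.12,-0.002,0.004,0,0,0],[0.14,-0.002,0.004,0,0,0],[0.16,-0.002,0.004,0,0,0],[0.177,-0.002,0.004,0,0,0],[0.177,-0.002,0.004,0,0,0]]'
python3 -m crank '[[0,0,0,0,0,0],[0,0,0,0,0,0],[0,0,0,0,0,0],[0,0,0,0,0,0],[0,0,0,0,0,0]]' -1
python3 - <<'E'
from h import *
s=robot.state();print(s['finger_gap'],np.round(s['tcp_pos'],4),(o+.076*a).round(4))
E
```

```text
clock: 2.78
tcp_pos: [0.4948, 0.2274, 0.1123]
tool_rot: [0.409, 0.515, 0.689, -0.306]
wrist_force: [0.0, 0.2, -0.6]
finger_gap: 0.0942
clock: 3.4
tcp_pos: [0.4957, 0.2271, 0.1132]
tool_rot: [0.41, 0.515, 0.688, -0.305]
wrist_force: [1.6, 0.8, 0.2]
finger_gap: 0.0494
0.04938296623891274 [0.4957 0.2271 0.1132] [0.4953 0.233  0.1127]
```

```bash
python3 -m crank '[[-0.02,0,0,0,0,0],[-0.05,0,0,0,0,0],[-0.1,0,0,0,0,0],[-0.16,0,0,0,0,0],[-0.19,0,0,0,0,0],[-0.19,0,0,0,0,0]]'
cat >> h.py <<'E'
ty=np.radians(14.4); TX=np.array([np.cos(ty),np.sin(ty),0]); TY=np.array([-np.sin(ty),np.cos(ty),0]); T0=np.array([.5593,-.156,0])
cell=T0+.042*TX-.042*TY; dn=np.array([0,0,-1.])
Rp=Rm(dn,TX-TY)
E
python3 - <<'E'
from h import *
s=robot.state();q=s['tool_rot'];R0=Ro.from_quat(np.r_[q[1:],q[0]]).as_matrix()
print(s['finger_gap'],np.round(s['wrist_force'],2),'offset at grasp (tool)',(R0.T@(o+.076*a-[0.4957,0.2271,0.1132])).round(4),cell.round(3))
off=R0.T@(o+.076*a-[0.4957,0.2271,0.1132])
Ralt=Rp@Ro.from_euler('x',180,degrees=True).as_matrix()
for R in (Rp,Ralt):
  f=R@np.array([0,off[1],off[2]]); print(f.round(4)); rows((cell-f+[0,0,.29],R))
E
```

```text
clock: 4.15
tcp_pos: [0.5219, 0.139, 0.2809]
tool_rot: [0.41, 0.516, 0.687, -0.305]
wrist_force: [0.1, 0.8, -3.5]
finger_gap: 0.0496
0.04963202152383057 [ 0.08  0.79 -3.53] offset at grasp (tool) [ 0.0032  0.0013 -0.0049] [ 0.61  -0.186  0.   ]
[0.0036 0.0035 0.    ]
[-0.17, -0.0108, 0.2939, 0.2555, -0.1498, 0.0636] mm 0.34 deg 54.5
[-0.17, -0.0108, 0.2939, -0.7204, -0.078, -0.1835] mm 0.34 deg 134.6
[-0.0036 -0.0035  0.    ]
[-0.1676, -0.0019, 0.2897, -0.7204, -0.078, -0.1835] mm 0.335 deg 134.6
[-0.1676, -0.0019, 0.2897, 0.2555, -0.1498, 0.0636] mm 0.335 deg 54.5
```

```bash
python3 -m crank '[[-0.03,-0.002,0.04,0.043,-0.025,0.011],[-0.06,-0.004,0.1,0.085,-0.05,0.021],[-0.09,-0.006,0.15,0.128,-0.075,0.032],[-0.12,-0.008,0.2,0.17,-0.1,0.042],[-0.145,-0.01,0.25,0.213,-0.125,0.053],[-0.165,-0.011,0.285,0.25,-0.147,0.062],[-0.17,-0.011,0.294,0.2555,-0.15,0.0636],[-0.17,-0.011,0.294,0.2555,-0.15,0.0636],[-0.17,-0.011,0.294,0.2555,-0.15,0.0636]]'
python3 - <<'E'
from h import *
im,c=snap('wrist','w2.png'); im2,c2=snap('scene','s2.png'); s=robot.state(); print(np.round(s['qpos'],2),s['finger_gap'])
A=cv2.imread('pics/w2.png');B=cv2.imread('pics/s2.png')[60:310,90:330]
B=cv2.resize(B,(369,384));cv2.imwrite('pics/c2.png',cv2.resize(np.hstack([A,B]),None,fx=.9,fy=.9))
st=s['tcp_pos']; q=s['tool_rot'];R0=Ro.from_quat(np.r_[q[1:],q[0]]).as_matrix()
top=np.array(st)+R0@np.array([-(.130-.076),.0013,-.0049]); print('exp cap',proj(c,top),'no off',proj(c,np.array(st)+R0@np.array([-.054,0,0])))
print('cell rim corners',[proj(c,cell+i*.04*TX+j*.04*TY+[0,0,.085]).round(0).tolist() for i,j in [(1,1),(1,-1),(-1,-1),(-1,1)]])
E
```

```text
clock: 5.28
tcp_pos: [0.6061, -0.1875, 0.2881]
tool_rot: [-0.351, -0.613, -0.353, 0.614]
wrist_force: [0.2, 0.2, -3.2]
finger_gap: 0.0497
[ 0.5   0.4  -0.35  1.47  0.14  1.3  -0.38] 0.04914556478072003
exp cap [256.79426898 255.73005641] no off [254.22063742 264.51508618]
cell rim corners [[256.0, 136.0], [295.0, 176.0], [256.0, 213.0], [217.0, 176.0]]
```

View pics/c2.png

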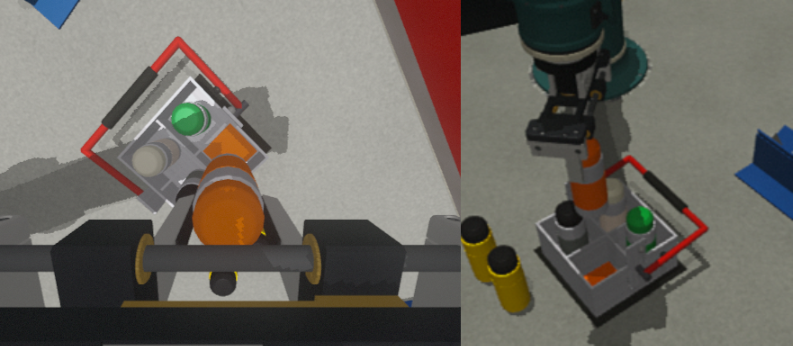

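```bash
python3 - <<'E'
from h import *
s=robot.state(); q=s['tool_rot'];R0=Ro.from_quat(np.r_[q[1:],q[0]]).as_matrix();p=np.array(s['tcp_pos'])
out=[]
for f,(x,y,w,h) in [('s2',(140,120,90,110)),('w2',(190,140,130,160))]:
    c=json.load(open(f'pics/{f}.png.json'));im=cv2.imread(f'pics/{f}.png');k=5 if f=='s2' else 3
    z=cv2.resize(im[y:y+h,x:x+w],None,fx=k,fy=k,interpolation=cv2.INTER_CUBIC)
    for S in (0,.104,.13):
        ctr=p+R0@np.array([.076-S,.0013,-.0049]); r=.025 if S<.12 else .0225
        pts=np.array([proj(c,ctr+r*(np.cos(t)*R0[:,1]+np.sin(t)*R0[:,2])) for t in np.linspace(0,6.283,40)])
        cv2.polylines(z,[np.int32((pts-[x-.5,y-.5])*k)],True,(0,255,0) if S else (255,0,255),1)
    out.append(cv2.resize(z,(int(z.shape[1]*560/z.shape[0]),560)))
A=np.hstack(out);print(A.shape);cv2.imwrite('pics/o2.png',A[:,:])
E
```

```text
(560, 913, 3)
```

View pics/o2.png

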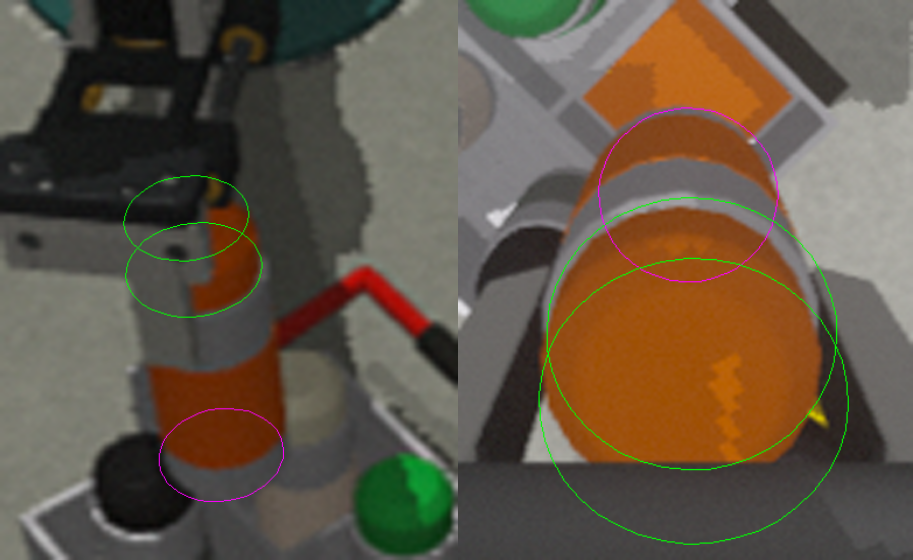

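Overlay agrees: can near vertical, bottom where predicted (within ~3 mm), centred over the pad cell. Lower.

```bash
python3 -m crank '[[0.04,0,0,0,0,0],[0.09,0,0,0,0,0],[0.13,0,0,0,0,0],[0.16,0,0,0,0,0],[0.18,0,0,0,0,0],[0.19,0,0,0,0,0],[0.195,0,0,0,0,0],[0.195,0,0,0,0,0]]'
python3 -m crank '[[0.002,0,0,0,0,0],[0.004,0,0,0,0,0],[0.006,0,0,0,0,0],[0.006,0,0,0,0,0]]'
```

```text
clock: 6.38
tcp_pos: [0.6061, -0.1889, 0.0941]
tool_rot: [-0.351, -0.613, -0.351, 0.615]
wrist_force: [0.5, -0.4, -3.4]
finger_gap: 0.0492
clock: 6.88
tcp_pos: [0.6059, -0.1889, 0.0878]
tool_rot: [-0.35, -0.613, -0.351, 0.615]
wrist_force: [-0.8, 0.9, 1.3]
finger_gap: 0.0493
```

Contact felt (−3.4 → +1.3 N). Release part-way and retract.

```bash
python3 -m crank '[[0,0,0,0,0,0],[0,0,0,0,0,0],[0,0,0,0,0,0]]' 0.4
python3 -m crank '[[-0.01,0,0,0,0,0],[-0.03,0,0,0,0,0],[-0.07,0,0,0,0,0],[-0.12,0,0,0,0,0],[-0.18,0,0,0,0,0],[-0.22,0,0,0,0,0],[-0.22,0,0,0,0,0]]'
python3 - <<'E'
from h import *
im,c=snap('scene','s3.png');snap('top','t3.png')
A=cv2.imread('pics/s3.png')[150:310,80:290];B=cv2.imread('pics/t3.png')[120:230,245:400]
A=cv2.resize(A,(504,384));B=cv2.resize(B,(290,206));B=np.vstack([B,np.zeros((178,290,3),np.uint8)]);cv2.imwrite('pics/c3.png',np.hstack([A,B]))
Rg=Rm(dn,TY); g=T0+.128*TY
rows((g+[0,0,.2],Rg),(g+[0,0,.056],Rg)); print(g, robot.state()['qpos'])
E
```

```text
clock: 7.25
tcp_pos: [0.6059, -0.1889, 0.0877]
tool_rot: [-0.35, -0.613, -0.351, 0.615]
wrist_force: [0.5, -1.1, 0.6]
finger_gap: 0.0656
clock: 8.12
tcp_pos: [0.6075, -0.1889, 0.3126]
tool_rot: [0.352, 0.615, 0.35, -0.613]
wrist_force: [0.3, -0.4, -1.1]
finger_gap: 0.0656
[0.1086, -0.1473, -0.0952, -0.7495, -0.0003, 0.0006] mm 0.206 deg 134.9
[0.1086, -0.1473, -0.0952, 0.2505, 0.0005, 0.0003] mm 0.206 deg 45.1
[0.2526, -0.1471, -0.0954, -0.7495, -0.0003, 0.0006] mm 0.307 deg 134.9
[0.2526, -0.1471, -0.0954, 0.2505, 0.0005, 0.0003] mm 0.307 deg 45.1
[ 0.52746769 -0.03202136  0.        ] [ 0.50585569  0.38581807 -0.34761682  1.44387635  0.13280005  1.33664993
 -0.38159293]
```

View pics/c3.png

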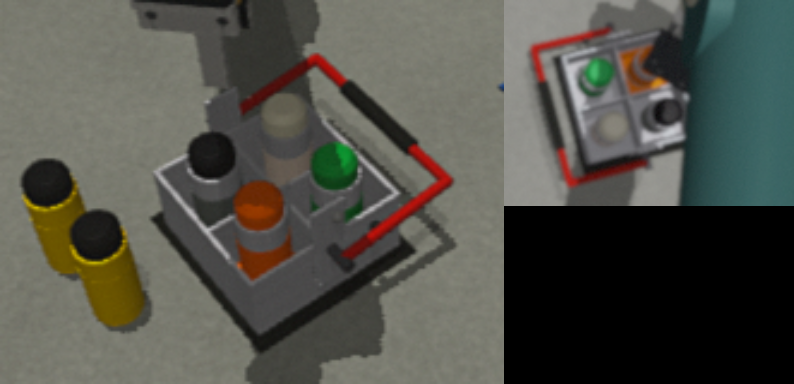

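Orange can stands upright in its cell with the others undisturbed. Go above the handle bar.

```bash
python3 -m crank '[[0.02,-0.05,-0.035,0.06,0,0],[0.06,-0.1,-0.065,0.12,0,0],[0.1,-0.147,-0.095,0.18,0,0],[0.109,-0.147,-0.095,0.25,0,0],[0.109,-0.147,-0.095,0.25,0,0],[0.109,-0.147,-0.095,0.25,0,0],[0.109,-0.147,-0.095,0.25,0,0]]' -0.3
python3 - <<'E'
from h import *
im,c=snap('wrist','w4.png'); s=robot.state();print(s['finger_gap'])
for x in (-.055,0,.055): print(proj(c,T0+.128*TY+x*TX+[0,0,.075]).round(1))
g=T0+.127*TY; Rg=Rm(dn,TY); rows((g+[0,0,.056],Rg))
E
```

```text
clock: 9.1
tcp_pos: [0.5283, -0.0333, 0.1994]
tool_rot: [-0.09, -0.701, -0.09, 0.702]
wrist_force: [-0.1, 0.9, -0.2]
finger_gap: 0.033
0.033207697929188165
[251.5 234.2]
[251.6 189.7]
[251.7 141.4]
[0.1433, -0.0002, 0.0001, -0.9992, -0.0003, 0.0009] mm 0.143 deg 179.8
[0.1433, -0.0002, 0.0001, 0.0008, 0.0006, 0.0002] mm 0.143 deg 0.2
```

View pics/w4.png

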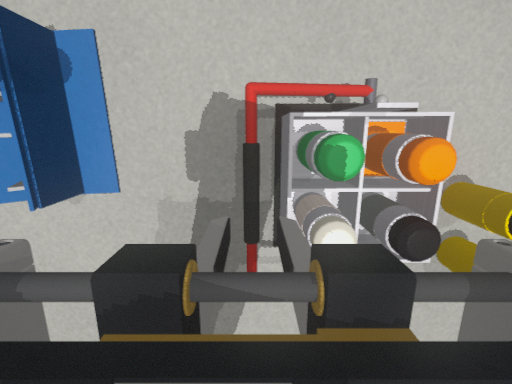

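The sleeve is at (251,191), exactly as predicted, midway between the fingers. Descend and grip.

```bash
python3 -m crank '[[0.04,0,0,0,0,0],[0.08,0,0,0,0,0],[0.11,0,0,0,0,0],[0.13,0,0,0,0,0],[0.143,0,0,0,0,0],[0.143,0,0,0,0,0]]'
python3 -m crank '[[0,0,0,0,0,0],[0,0,0,0,0,0],[0,0,0,0,0,0]]' -1
python3 - <<'E'
from h import *
Rg=Rm(dn,TY);s=robot.state();p=np.array(s['tcp_pos']);r=.128
for d in range(10,100,10):
    t=np.radians(d); print(d,np.round([-r*np.sin(t), -r*(1-np.cos(t))],4).tolist())
q=s['tool_rot'];print(Ro.from_quat(np.r_[q[1:],q[0]]).as_matrix()[:,1].round(3),(p-T0)@TY)
E
```

```text
clock: 9.9
tcp_pos: [0.5272, -0.0326, 0.0555]
tool_rot: [-0.089, -0.7, -0.09, 0.703]
wrist_force: [0.1, 0.4, 0.2]
finger_gap: 0.033
clock: 10.28
tcp_pos: [0.5275, -0.0311, 0.0565]
tool_rot: [-0.089, -0.701, -0.09, 0.702]
wrist_force: [-2.2, 7.6, 0.9]
finger_gap: 0.0173
10 [-0.0222, -0.0019]
20 [-0.0438, -0.0077]
30 [-0.064, -0.0171]
40 [-0.0823, -0.0299]
50 [-0.0981, -0.0457]
60 [-0.1109, -0.064]
70 [-0.1203, -0.0842]
80 [-0.1261, -0.1058]
90 [-0.128, -0.128]
[ 0.251 -0.968 -0.002] 0.1288502181468249
```

```bash
python3 -m crank '[[-0.011,0.0005,0,0,0,0],[-0.022,0.002,0,0,0,0],[-0.033,0.004,0,0,0,0],[-0.044,0.008,0,0,0,0],[-0.054,0.012,0,0,0,0],[-0.064,0.017,0,0,0,0],[-0.064,0.017,0,0,0,0]]'
python3 -c "
from h import *
s=robot.state();print(((np.array(s['tcp_pos'])-T0)@TY).round(4),s['tcp_pos'][2])"
```

```text
clock: 11.15
tcp_pos: [0.5315, -0.0573, 0.1192]
tool_rot: [-0.089, -0.701, -0.084, 0.703]
wrist_force: [16.1, -44.6, -38.6]
finger_gap: 0.0179
0.1026 0.1192169792111591
```

Force is higher than expected; look before going on.

```bash
python3 - <<'E'
from h import *
snap('scene','s5.png');snap('wrist','w5.png')
A=cv2.imread('pics/s5.png')[120:310,110:310];B=cv2.imread('pics/w5.png')
cv2.imwrite('pics/c5.png',np.hstack([cv2.resize(A,(420,400)),cv2.resize(B,(380,285),interpolation=cv2.INTER_AREA) if 0 else cv2.copyMakeBorder(cv2.resize(B,(380,285)),0,115,0,0,0)]))
s=robot.state();print({k:np.round(s[k],2).tolist() for k in('wrist_force','moment','tcp_pos','finger_gap','joint_efforts','qpos')})
E
```

```text
{'wrist_force': [16.87, -43.22, -38.27], 'moment': [-9.05, -3.48, 0.11], 'tcp_pos': [0.53, -0.06, 0.12], 'finger_gap': 0.02, 'joint_efforts': [-21.86, -90.71, -27.88, -38.47, -10.03, 3.9, -0.07], 'qpos': [0.27, 0.38, -0.28, 1.91, 0.14, 0.88, -1.4]}
```

View pics/c5.png

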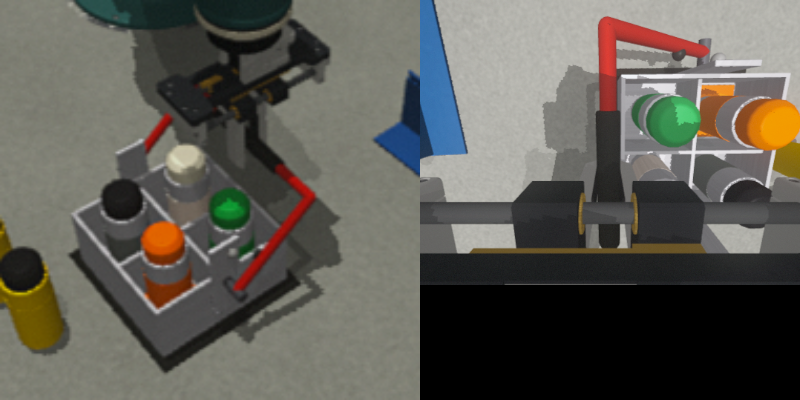

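```bash
python3 - <<'E'
from h import *
for f in('w5','s5'):
    c=json.load(open(f'pics/{f}.png.json'))
    for d in (20,25,30,35,40):
        t=np.radians(d); print(f,d,[proj(c,T0+x*TX+.128*np.cos(t)*TY+[0,0,.075+.128*np.sin(t)]).round(1).tolist() for x in(.108,.055)])
    im=cv2.imread(f'pics/{f}.png');h=cv2.cvtColor(im,cv2.COLOR_BGR2HSV);m=cv2.inRange(h,(0,150,60),(5,255,255))|cv2.inRange(h,(176,150,60),(180,255,255))
    k,l,st,ce=cv2.connectedComponentsWithStats(m);print([x.tolist() for x in st[1:] if x[4]>60])
s=robot.state();q=s['tool_rot'];R=Ro.from_quat(np.r_[q[1:],q[0]]).as_matrix();print(R.round(3).tolist())
E
```

```text
w5 20 [[223.0, 57.0], [225.5, 144.9]]
w5 25 [[228.6, 52.2], [230.9, 145.8]]
w5 30 [[236.6, 47.1], [238.4, 146.8]]
w5 35 [[247.5, 41.5], [248.5, 147.8]]
w5 40 [[261.6, 35.5], [261.4, 148.8]]
[[240, 23, 150, 127, 5423]]
s5 20 [[262.5, 220.5], [248.0, 206.9]]
s5 25 [[261.2, 218.5], [246.6, 204.8]]
s5 30 [[259.5, 216.7], [244.8, 202.9]]
s5 35 [[257.5, 215.2], [242.8, 201.3]]
s5 40 [[255.2, 214.1], [240.4, 200.1]]
[[377, 0, 27, 47, 856], [179, 174, 13, 18, 78], [221, 198, 39, 60, 390]]
[[-0.003, 0.244, -0.97], [-0.007, -0.97, -0.244], [-1.0, 0.006, 0.004]]
```

The picture shows the handle at about 36° with the bar further back in the fingers than it started, so it rides up and binds in the grip. I'll relax, release, and push it from outside with shut fingers instead.

```bash
python3 -m crank '[[0,0.005,0,0,0,0],[0,0.009,0,0,0,0],[0,0.009,0,0,0,0]]'
python3 -m crank '[[0,0,0,0,0,0],[0,0,0,0,0,0]]' -0.3
python3 -m crank '[[-0.02,0,0,0,0,0],[-0.05,0,0,0,0,0],[-0.075,0,0,0,0,0],[-0.075,0,0,0,0,0]]'
python3 - <<'E'
from h import *
im,c=snap('scene','s6.png');s=robot.state()
print(((np.array(s['tcp_pos'])-T0)@TY).round(4),np.round(s['wrist_force'],1))
h=cv2.cvtColor(cv2.imread('pics/s6.png'),cv2.COLOR_BGR2HSV);m=cv2.inRange(h,(0,150,60),(5,255,255))
k,l,st,ce=cv2.connectedComponentsWithStats(m);print([x.tolist() for x in st[1:] if x[4]>60])
E
```

```text
clock: 11.62
tcp_pos: [0.5321, -0.0581, 0.1197]
tool_rot: [-0.089, -0.699, -0.089, 0.704]
wrist_force: [-10.0, -1.9, -1.8]
finger_gap: 0.0171
clock: 11.88
tcp_pos: [0.5344, -0.0576, 0.1205]
tool_rot: [-0.089, -0.701, -0.089, 0.702]
wrist_force: [0.5, -0.1, 0.1]
finger_gap: 0.0317
clock: 12.38
tcp_pos: [0.5353, -0.0576, 0.1969]
tool_rot: [0.089, 0.702, 0.089, -0.701]
wrist_force: [-0.4, 0.3, 0.4]
finger_gap: 0.0326
0.1014 [-0.5 -0.  -0.8]
[[377, 0, 27, 47, 839], [179, 161, 35, 31, 204], [221, 198, 39, 60, 391]]
```

```bash
python3 -m crank '[[0,-0.02,0,0,0,0],[0,-0.042,0,0,0,0],[0.02,-0.042,0,0,0,0],[0.05,-0.042,0,0,0,0],[0.067,-0.042,0,0,0,0],[0.067,-0.042,0,0,0,0]]' -1
python3 -m crank '[[-0.003,0.012,0,0,0,0],[-0.007,0.024,0,0,0,0],[-0.015,0.032,0,0,0,0],[-0.023,0.04,0,0,0,0],[-0.03,0.049,0,0,0,0],[-0.036,0.058,0,0,0,0],[-0.036,0.058,0,0,0,0]]'
python3 -c "
from h import *
s=robot.state();print(((np.array(s['tcp_pos'])-T0)@TY).round(4),s['tcp_pos'][2])"
```

```text
clock: 13.18
tcp_pos: [0.5226, -0.0163, 0.1268]
tool_rot: [-0.089, -0.7, -0.09, 0.703]
wrist_force: [0.8, -0.0, 0.5]
finger_gap: 0.0005
clock: 14.05
tcp_pos: [0.5384, -0.0745, 0.1643]
tool_rot: [-0.089, -0.701, -0.088, 0.702]
wrist_force: [-0.2, 0.1, 0.6]
finger_gap: 0.0005
0.0842 0.1643324767981009
```

```bash
python3 - <<'E'
from h import *
snap('scene','s7.png');A=cv2.imread('pics/s7.png')[120:310,110:310];cv2.imwrite('pics/c7.png',cv2.resize(A,(500,475)))
c=json.load(open('pics/s7.png.json'))
for d in (40,50,60,70): 
  t=np.radians(d);print(d,((proj(c,T0+.108*TX+.128*np.cos(t)*TY+[0,0,.075+.128*np.sin(t)])-[110,120])*2.5).round())
E
```

```text
40 [363. 235.]
50 [349. 232.]
60 [332. 232.]
70 [313. 236.]
```

View pics/c7.png

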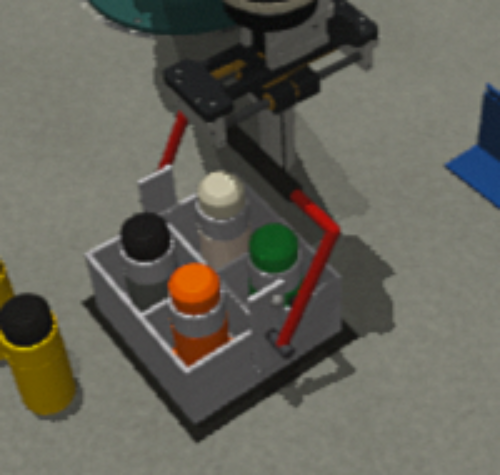

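The handle corner at (335,230) corresponds to about 58°, so pushing works with almost no force. Continue to the stop.

```bash
python3 -m crank '[[-0.005,0.01,0,0,0,0],[-0.009,0.02,0,0,0,0],[-0.012,0.031,0,0,0,0],[-0.015,0.042,0,0,0,0],[-0.016,0.05,0,0,0,0],[-0.017,0.058,0,0,0,0],[-0.017,0.064,0,0,0,0],[-0.017,0.064,0,0,0,0]]'
python3 -c "
from h import *
s=robot.state();print(((np.array(s['tcp_pos'])-T0)@TY).round(4),s['tcp_pos'][2])"
```

```text
clock: 15.1
tcp_pos: [0.5537, -0.1332, 0.1806]
tool_rot: [-0.089, -0.7, -0.091, 0.703]
wrist_force: [-7.1, 11.2, 5.7]
finger_gap: 0.0005
0.0235 0.18060253800314352
```

12 N at bar y ≈ 2 mm: it's on the stop (the detent is passed at 22 mm). A 2 mm press more, then back away.

```bash
python3 -m crank '[[0,0.002,0,0,0,0],[0,0.002,0,0,0,0],[0,-0.01,0,0,0,0],[0,-0.05,0,0,0,0],[0,-0.11,0,0,0,0],[-0.06,-0.16,0,0,0,0],[-0.1,-0.22,0,0,0,0],[-0.1,-0.22,0,0,0,0]]'
python3 - <<'E'
from h import *
snap('scene','s8.png');snap('top','t8.png');A=cv2.imread('pics/s8.png')[110:310,80:380];B=cv2.imread('pics/t8.png')[120:230,140:400]
B=cv2.resize(B,(600,254));A=cv2.resize(A,(510,340));A=cv2.copyMakeBorder(A,0,0,0,90,0);cv2.imwrite('pics/c8.png',np.vstack([A,B]))
c=json.load(open('pics/s8.png.json'))
for d in (75,80,85,90): 
  t=np.radians(d);print(d,((proj(c,T0+.108*TX+.128*np.cos(t)*TY+[0,0,.075+.128*np.sin(t)])-[80,110])*1.7).round())
E
```

```text
clock: 16.1
tcp_pos: [0.4992, 0.0806, 0.2831]
tool_rot: [0.09, 0.701, 0.09, -0.701]
wrist_force: [0.4, -0.0, -0.6]
finger_gap: 0.0006
75 [257. 180.]
80 [250. 183.]
85 [242. 186.]
90 [235. 190.]
```

View pics/c8.png

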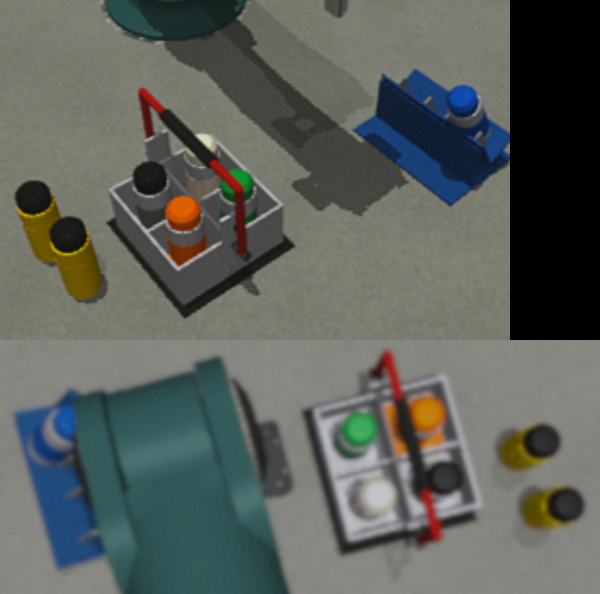

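```bash
python3 -c "
from bench import robot
print(robot.hand_in(), robot.state()['clock'])"
```

```text
the job is handed in; nothing more can be done
the job is handed in; nothing more can be done
```

I put the orange can in the empty tote cell and swung the red handle up to its end stop. I handed in at about 16 s of the 45 s allowed.

- **Can:** I gripped it along its leaning axis, lifted it out and stood it on the orange pad. The wrist force went from −3.4 N to +1.3 N as it touched down, and the pictures show it upright.
- **Handle:** Gripping the bar worked only to about 36°, because it bound in the fingers and loaded the wrist to about 60 N (limit 120 N). I released it and pushed it the rest of the way from outside with shut fingers. It stopped against about 12 N with the bar about 2 mm from upright, where the detent gives way at about 22 mm, and it stayed upright after I backed away.
- **Final check:** The last pictures show the blue can still in the rack, the white, green and black cans and the yellow look-alikes standing in place, and the arm clear of everything. The handle's corner appeared about 4 px (roughly 3°) short of its predicted upright position. Earlier handle pictures were too coarse to read closer than about 2°, so I relied on the finger contact position instead.

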